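# Hold a finned heat sink flush on a tilted power module

### The arm

A 7-joint arm with a two-finger parallel gripper is mounted at the origin on the work surface. World frame = base frame: x ahead of the robot, y to its left, z up, the work surface at z = 0. Lengths are in mm, angles in rad, forces in N, time in s.
With the tool pointing down it reaches from about 425 to 925 mm from the base axis. Payload 6.8 kg.
Tool frame: the origin (TCP) lies between the finger pads, 19 mm behind the fingertips; this is the grasp point; y points along the fingers, z is the direction in which the jaws open and shut, and the axes are right-handed (so a half turn about y gives the same grasp; the last joint's range is limited). The gripper opens to 88 mm and grips with 3 to 60 N. Pads are 20 mm wide; open, the fingers measure 115 mm over their backs; the gripper's body (75 mm by 178 mm) begins 61 mm behind the grasp point.
Start: joints at [-0.108, 0.477, 0.022, 1.555, -0.011, 1.109, -0.083], TCP at [675.016, 0.007, 241.364] pointing down, gripper open.
Joint ranges: [-2.96, 2.96], [-0.34, 2.1], [-1.41, 1.46], [0.24, 2.44], [-1.37, 4.51], [0.17, 1.92], [-2.96, 2.96]. Speed limits (rad/s): [2.39, 2.39, 3.14, 3.14, 3.14, 3.14, 3.14].

### API

Orientations are given as a unit quaternion [x, y, z, w].
In Python, from plant import arm gives the robot as it stands.
- The arm moves only by the tool play_rows, never from a script. Its argument "deltas" is a list of rows, each a list of 6 numbers: the shift along the tool's x, y, z in m, then the turn, a rotation vector about the tool's x, y, z in degrees. In form: [[tx, ty, tz, rx, ry, rz], ...]. A call has 1 to 8 rows; each row shifts and turns the commanded pose from where the row before left it, along the tool's axes as they then stand; what a row does not reach is not made up. A row lasts 1/10 s, in which the tool goes at most 50 mm and 8.59 degrees, less where a joint would pass 70% of its speed; a pose out of reach is approached as far as the arm can. A call with a gripper value outside its range is refused whole. "jaw" is the closure in counts, from 0 (fully open) to 255 (shut), set as the call begins (left out, the last holds). The fingers move at their own pace and stop on an object; "grip_force" is the grip in N (left out, the last holds). Time passes only in rows, so rows that do not move let the fingers close. It gives the time, the measured TCP pose, the force and the opening at its end, in the units of the state.
- arm.read_state(): the state, without advancing time (a new reading comes with each control period).
- arm.get_image(name): name is "scene" or "side" or "wrist"; returns the picture (384x512x3 uint8, red, green, blue); there is no depth.
- arm.camera_model(name): a dict with "K" (3x3 intrinsics, pixels), "k1" (the pictures are not rectified: a ray, as slopes to the right and down, at radius r is drawn at 1 + k1 r^2 times it, then the intrinsics apply), "world_to_cam" (4x4, takes a point from world to camera coordinates). Camera axes: x right, y down, z forward; pixel columns grow to the right and rows downward; lengths in mm; the calibration is good to about 2 mm. A picture is of the moment at which its call begins: read the wrist's pose just before it. camera_model takes no time and is no camera call; for the wrist camera it gives the pose at the moment of the call.
- arm.finish_job(): hands the job in, once; it reports no verdict.
The state is a dict: "time": time; "q": joint angles; "dq": joint speeds; "effort": joint torques, N m; "tool_pos": TCP position; "eef_rot": TCP orientation; "contact_force": force on the tool from outside, world axes, zero at the start; "moment": the same for the moment, N m; "gripper_width": opening from 0.0 (shut) to 1.0 (fully open).
Only numpy, scipy, OpenCV 4.12 (cv2) and the standard library are available. Lean on these libraries where they do the work, as an engineer would, in place of code of your own. Each camera call takes 0.05 s, during which the arm holds its last target. There are 200 camera calls.

### The job

Pick the rectangular finned heat sink off the blue mat and, fins up, hold its flat underside flush on the sloped metal plate of the tilting stand, with one long edge laid snug along the low stop rail at the foot of the slope and roughly centred along it. Press gently so that the sprung plate gives partway without being driven to the end of its travel, leave the stand's tilt and the other things alone, and finish while still holding the heat sink in the gripper and pressing: do not let go.

Things in the scene. Friction and masses are not known exactly. Their poses are not given: they have to be found in the camera images.
- heatsink: Aluminium heat sink, 80-170 g, loose on the mat, fins up. Base 46 (x) by 70 (y) by 6 mm; on it five upright fins along y, 62 mm long, tops 33 mm above the underside; the outer fins' outer faces are 30.5 mm apart in x: grip there, above the base. Origin: centre of the underside; z up. Either long edge may go to the rail.
- rail_foot (a point): Middle of the line where the stand's sloped aluminium plate meets the upslope side of its stop rail, about 87 mm above the table; moves with the plate. x: up the slope in the plate face (away from the robot's side), y: along the rail, z: out of the face. The plate reaches 77 mm upslope and 57 mm to each side of it; the rail is 6 mm high above the face, 8 mm thick, 115 mm long.
- plate (a joint): How far the sprung plate is pressed in along its own normal, m: 0 at rest, stop at 0.008. It starts to give at about 2 to 3 N beyond the heat sink's weight (a resting heat sink does not move it), then 1.5 N per mm. It only slides, it does not tilt.
- tilt (a joint): Slope of the plate against level, rad, 0.2 to 0.5; a stiff locked hinge that does not move under pushes of this job.
- frame_far_edge (a point): Middle of the upper (far) edge of the stand's dark steel hinged frame under the plate; the stand has a 170 by 185 mm base fixed to the table. Two grey uprights 115 mm high stand at its sides, 86 mm from the middle.
- mat: Blue silicone mat, 200 (x) by 220 (y) by 4 mm, fixed to the table; origin: centre of its underside.
- round_sink: Bystander on the mat: small round aluminium heat sink with disc fins, 32 mm wide, 24 mm high; origin: centre of its underside.
- screwdriver: Bystander: screwdriver lying on the table beyond the work, 180 mm long.
- flux_jar: Bystander: small closed jar on the table, 48 mm wide, 50 mm high; origin: centre of its underside.
Things that resemble listed ones, but are neither listed nor needed, are in the scene too. What is shaped like the heatsink but black or red is not meant.

How it is judged:
By the outcome, as a careful person would: the job done as asked, in the order asked, and still so for the second after the job is handed in, while the arm keeps its last pose, push and grip.
It also fails if it takes over 45 s, if anything falls off the work surface, if the arm or the gripper's body presses on something with over 40 N, if the wrist force passes 120 N, or if a joint passes its speed limit or range.

## Working session

There is one attempt and no reset: what is moved stays moved. The work goes in short steps, Python scripts to look and compute and a tool call to move; the robot and the scene stay as the last step left them, time stands still between calls to the robot, and variables do not carry over. Pictures are saved under pics/ and viewed, about 8 in all and at most 12, crops included, and the job is handed in when it is done.

Besides the shell and the picture viewer there is one more tool, called after "Emit:" in YAML: its name, and indented under it one key for each argument. play_rows: Moves the arm, as the interface text tells. Its arguments: {"type":"object","properties":{"deltas":{"type":"array","items":{"type":"array","items":{"type":"number"}}},"jaw":{"type":"number"},"grip_force":{"type":"number"}},"required":["deltas"]}

```bash
mkdir -p pics; ls; python3 - <<'E'
from plant import arm
import cv2,json
s=arm.read_state(); print(s)
for n in("scene","side"):
    cv2.imwrite(f"pics/{n}0.png",arm.get_image(n)[:,:,::-1])
for n in("scene","side","wrist"):
    m=arm.camera_model(n);print(n,m)
E
```

```text
pics
{'time': 0.0, 'q': array([-0.10812452,  0.4777616 ,  0.02235347,  1.55641296, -0.01147088,
        1.10932709, -0.08310499]), 'dq': array([-1.15777337e-03, -1.85337142e-03,  1.40660495e-03, -2.16497857e-05,
        1.35348944e-03, -1.37765978e-03,  3.95734270e-04]), 'effort': array([-1.31144458e-03, -5.82851672e+01,  1.53386436e+00, -2.72606850e+01,
       -5.43364382e-02,  1.69422745e-02,  2.21527275e-04]), 'tool_pos': array([ 6.74439972e+02, -1.23784940e-02,  2.40424058e+02]), 'eef_rot': array([ 0.50049448, -0.50039171,  0.49958673, -0.49952629]), 'contact_force': array([0.79931119, 0.23709641, 0.5596213 ]), 'moment': array([ 0.02211599,  0.04870304, -0.03599359]), 'gripper_width': 1.003668429463654}
scene {'K': array([[491.10526373,   0.        , 261.58261862],
       [  0.        , 491.10526373, 191.61102629],
       [  0.        ,   0.        ,   1.        ]]), 'k1': -0.08401129096088544, 'world_to_cam': array([[ 8.28020990e-01,  5.60563967e-01, -1.22179426e-02,
        -3.93870280e+02],
       [ 3.51318121e-01, -5.35675870e-01, -7.67871696e-01,
        -1.62084434e+02],
  
[... 574 characters left out ...]
  6.68420808e-01, -7.27989105e-01,
         1.11637430e+03],
       [ 0.00000000e+00,  0.00000000e+00,  0.00000000e+00,
         1.00000000e+00]])}
wrist {'K': array([[292.58943606,   0.        , 254.82836253],
       [  0.        , 292.58943606, 197.28671755],
       [  0.        ,   0.        ,   1.        ]]), 'k1': -0.03882889772226252, 'world_to_cam': array([[ 9.99998441e-01,  5.77521330e-04, -1.66880767e-03,
        -6.74062950e+02],
       [ 1.05838570e-03, -9.52482393e-01,  3.04591812e-01,
        -3.65023365e+01],
       [-1.41360165e-03, -3.04593103e-01, -9.52481519e-01,
         3.92095209e+02],
       [ 0.00000000e+00,  0.00000000e+00,  0.00000000e+00,
         1.00000000e+00]])}
```

View pics/scene0.png

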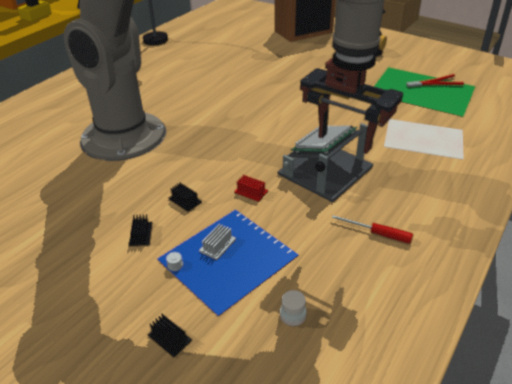

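View pics/side0.png

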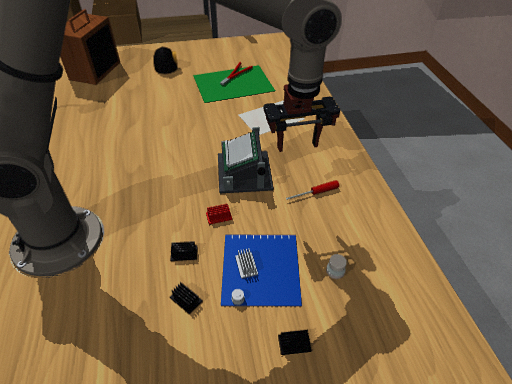

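Candidates: the silver finned sink on the mat at scene (217,241) / side (247,264). Black look-alikes are at scene (184,197), (140,230) and (170,335), and a red one at (251,188). The round sink is at (175,261). I choose the silver one and check it in a close crop.

```bash
cat > h.py <<'E'
import numpy as np,cv2
from plant import arm
def proj(n,P,m=None):
    m=m or arm.camera_model(n);T=m["world_to_cam"];c=np.atleast_2d(P)@T[:3,:3].T+T[:3,3]
    s=c[:,:2]/c[:,2:];s=s*(1+m["k1"]*(s**2).sum(1,keepdims=True))
    return s@m["K"][:2,:2].T+m["K"][:2,2]
def ray(n,px,m=None):
    m=m or arm.camera_model(n);d=(np.array(px,float)-m["K"][:2,2])/m["K"][0,0];s=d.copy()
    for _ in range(20): s=d/(1+m["k1"]*(s@s))
    R=m["world_to_cam"][:3,:3];t=m["world_to_cam"][:3,3]
    return -R.T@t, R.T@np.array([*s,1])
def onz(n,px,z,m=None):
    o,d=ray(n,px,m);return o+d*(z-o[2])/d[2]
def crop(img,x,y,w,h,k):
    c=cv2.resize(img[y:y+h,x:x+w],None,fx=k,fy=k,interpolation=cv2.INTER_CUBIC)
    for u in range((x+9)//10*10,x+w,10): cv2.putText(c,str(u),(int((u-x+.5)*k)-8,9),0,.3,(0,0,255),1);cv2.line(c,(int((u-x+.5)*k),10),(int((u-x+.5)*k),14),(0,0,255),1)
    for v in range((y+9)//10*10,y+h,10): cv2.putText(c,str(v),(0,int((v-y+.5)*k)+3),0,.3,(0,0,255),1);cv2.line(c,(20,int((v-y+.5)*k)),(25,int((v-y+.5)*k)),(0,0,255),1)
    return c
E
python3 - <<'E'
from h import *
s=cv2.imread("pics/scene0.png");d=cv2.imread("pics/side0.png")
a=np.hstack([crop(s,185,215,66,50,6),crop(s,272,118,66*3//2,75,4)])
b=np.hstack([crop(d,222,235,66,50,6),crop(d,210,125,66*3//2,75,4)])
cv2.imwrite("pics/c1.png",np.vstack([a,b]));print(a.shape)
print(onz("scene",(217,241),20),onz("side",(247,264),20))
E
```

```text
(300, 792, 3)
[ 497.41050422 -198.92959035   20.        ] [ 498.98835155 -201.91714147   20.        ]
```

View pics/c1.png

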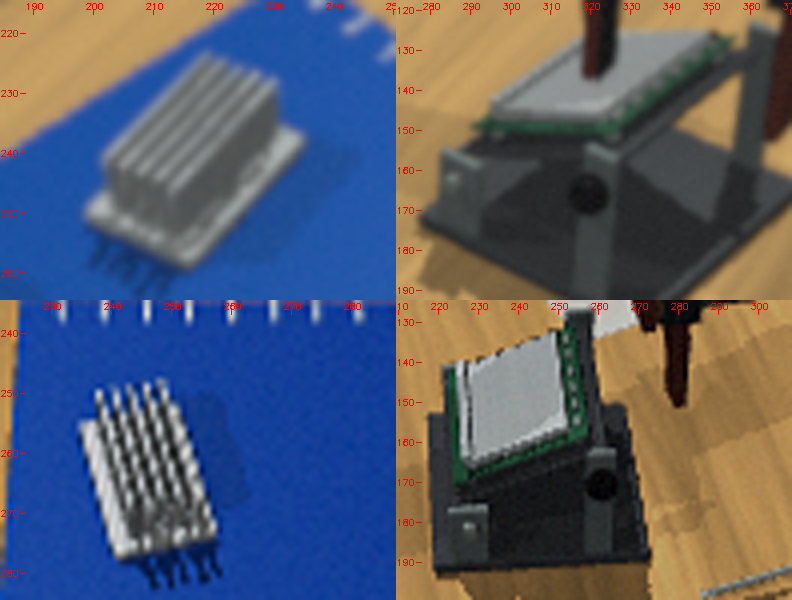

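```bash
python3 - <<'E'
from h import *
np.set_printoptions(precision=1,suppress=True)
cv2.imwrite("pics/w0.png",arm.get_image("wrist")[:,:,::-1])
for p in[(198.5,249.5),(216.5,259.2),(235.2,237.3)]:print("sc",onz("scene",p,8))
for p in[(234.8,255.3),(241.2,277.5),(257.7,273.7)]:print("sd",onz("side",p,8))
E
python3 -c "
import cv2;i=cv2.imread('pics/w0.png');cv2.imwrite('pics/w0b.png',cv2.resize(i,None,fx=1.5,fy=1.5))"
```

```text
sc [ 472.3 -231.4    8. ]
sc [ 520.9 -232.     8. ]
sc [ 515.3 -159.7    8. ]
sd [ 473.7 -159.9    8. ]
sd [ 477.8 -231.5    8. ]
sd [ 521.9 -229.1    8. ]
```

View pics/w0b.png

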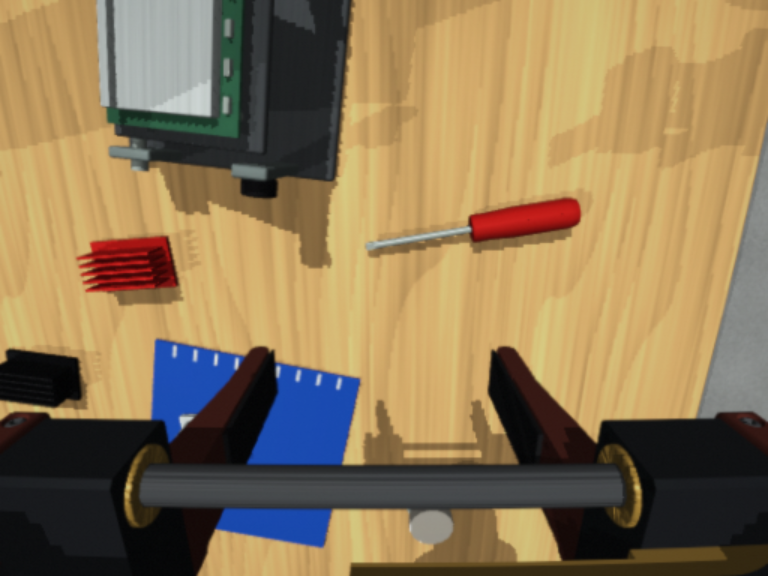

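```bash
python3 - <<'E'
from h import *
from scipy.spatial.transform import Rotation as Ro
np.set_printoptions(precision=2,suppress=True)
s=arm.read_state();print(Ro.from_quat(s["eef_rot"]).as_matrix())
m=arm.camera_model("wrist")["world_to_cam"];print(-m[:3,:3].T@m[:3,3])
print("w",onz("wrist",(70,70),87),onz("wrist",(143,77),110))
print("sd bl,br,tr,tl",*[onz("side",p,z) for p,z in[((229,164.5),87),((253,157),110),((250.5,132),110),((227.5,140),87)]])
print("sc",*[onz("scene",p,z) for p,z in[((295,144.5),87),((325,146.75),110),((354.5,126.2),110)]])
E
```

```text
[[ 0. -0.  1.]
 [-1. -0.  0.]
 [ 0. -1. -0.]]
[674.7   85.05 383.58]
w [497.72 117.67  87.  ] [576.13 108.32 110.  ]
sd bl,br,tr,tl [507.26 117.17  87.  ] [580.18 110.51 110.  ] [597.45 231.98 110.  ] [522.08 235.    87.  ]
sc [498.57 112.    87.  ] [578.24 112.97 110.  ] [596.63 231.24 110.  ]
```

Emit:
play_rows:
  deltas:
    - [-0.03,0,-0.02,0,0,0]
    - [-0.03,0,-0.02,0,0,0]
    - [-0.03,0,-0.02,0,0,0]
    - [-0.03,0,-0.02,0,0,0]
    - [-0.03,0,-0.02,0,0,0]
    - [-0.03,0,-0.02,0,0,0]
    - [0,0,0,0,0,0]
    - [0,0,0,0,0,0]

```text
time: 0.95
tool_pos: [554.6, 180.5, 241.3]
eef_rot: [0.501, -0.499, 0.5, -0.5]
contact_force: [-0.3, -0.3, 0.2]
gripper_width: 1.0
```

```bash
python3 - <<'E'
from h import *
import pickle
m=arm.camera_model("wrist");i=arm.get_image("wrist")[:,:,::-1];m2=arm.camera_model("wrist")
print(abs(m["world_to_cam"]-m2["world_to_cam"]).max(),arm.read_state()["tool_pos"])
pickle.dump(m,open("w1.pkl","wb"));cv2.imwrite("pics/w1.png",i)
p=proj("wrist",[[513,176,87],[590,165,110]]);print(p)
for n in("scene","side"):cv2.imwrite(f"pics/{n}1.png",arm.get_image(n)[:,:,::-1])
x,y=(p.mean(0)-[100,75]).astype(int);x=max(0,x);y=max(0,y)
cv2.imwrite("pics/w1c.png",crop(np.ascontiguousarray(i),x,y,200,150,4));print(x,y)
E
```

```text
0.31350160017098005 [555.32602445 179.22772817 241.29263509]
[[214.94100194 191.13916754]
 [289.65508812 208.30728925]]
152 124
```

View pics/w1c.png

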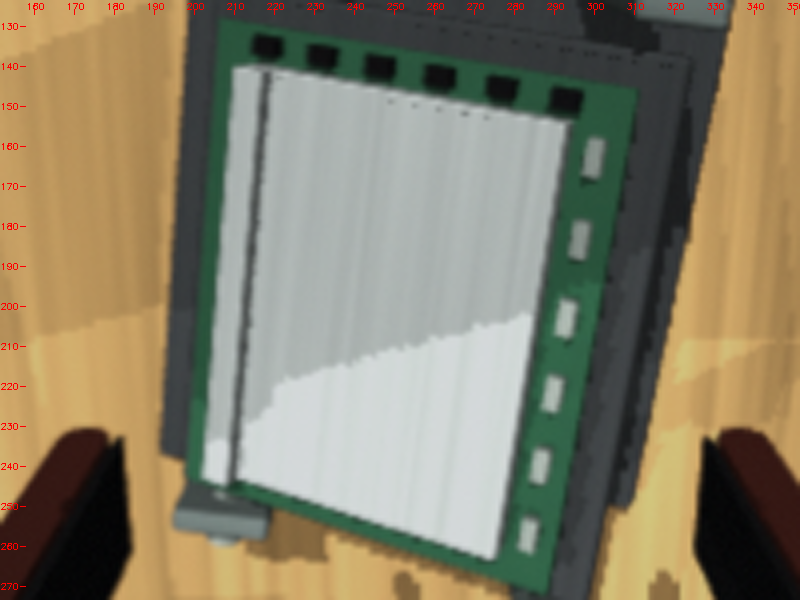

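```bash
cat > stand.py <<'E'
from h import *
import pickle
from scipy.optimize import least_squares
from scipy.spatial.transform import Rotation as Ro
np.set_printoptions(precision=2,suppress=True)
m=pickle.load(open("w1.pkl","rb"))
C=np.array([[0,57.,0],[0,-57,0],[77,57,0],[77,-57,0]])
O=[("wrist",[0,1,2,3],[(219.25,141.75),(210.5,244.75),(293.75,154),(275.25,263.5)],1),
("scene",[2,3],[(354.5,126.2),(325,146.75)],1),
("side",[2,3],[(250.5,132),(253,157)],1)]
def frame(p): return Ro.from_euler("ZY",[p[3],-p[4]]).as_matrix()
def f(p,full=False):
    W=C@frame(p).T+p[:3];r=[]
    for n,k,o,s in O:
        e=(proj(n,W[k],m if n=="wrist" else None)-o)
        if full: print(n,e.tolist())
        r.append(e.ravel()*s)
    return np.concatenate(r+[[ (p[2]-87)/3]])
s=least_squares(f,[513,176,87,-.13,.3],x_scale=[10,10,10,.1,.1]);
if __name__=="__main__":
    print(s.x);f(s.x,1);print(frame(s.x))
E
python3 stand.py
```

```text
[512.16 173.09  89.83  -0.12   0.33]
wrist [[0.10640534298053694, -0.15738197380551355], [-0.017503726882068804, -0.6955671913190997], [0.9649525143793198, 0.707065811757559], [1.4444611928785775, -0.7694982664557983]]
scene [[-3.5951808922518467, -0.3649727169466672], [-1.1988124200544803, -0.6790420762056897]]
side [[-1.1571331833472982, 1.1408643752757825], [-0.644508699222115, -0.4768327495343101]]
[[ 0.94  0.12 -0.32]
 [-0.11  0.99  0.04]
 [ 0.32 -0.    0.95]]
```

```bash
python3 - <<'E'
from h import *
a=crop(cv2.imread("pics/scene0.png"),286,120,76,36,10)
b=crop(cv2.imread("pics/side0.png"),215,124,48,48,6);b2=crop(cv2.imread("pics/side1.png"),215,124,48,48,6)
b=np.hstack([b,b2]);c=np.zeros((360+288,760,3),np.uint8);c[:360]=a;c[360:,:b.shape[1]]=b
cv2.imwrite("pics/c2.png",c[:648])
E
```

```text
(no output)
```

View pics/c2.png

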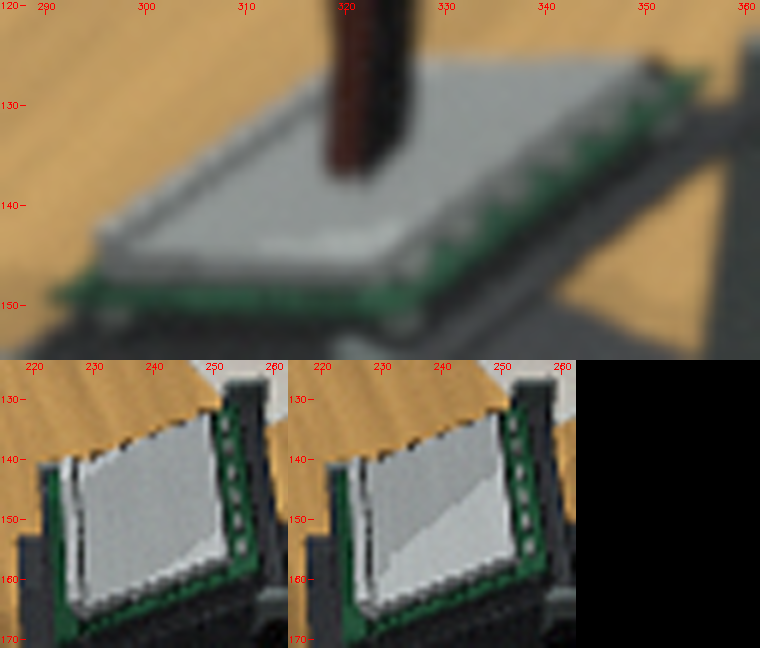

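```bash
sed -i 's/^("scene".*/("scene",[1,2,3],[(298.5,144.5),(350,125.2),(323,145.7)],1),/; s/^("side".*/("side",[1,2,3],[(228.5,164),(249.8,132.2),(252.8,155.7)],1)]/' stand.py; python3 stand.py
```

```text
[511.99 172.79  88.69  -0.12   0.37]
wrist [[-0.14198585144430353, -0.012398346611917077], [0.19079917744576846, -0.8857220316406256], [-0.2583700967435334, 0.8624882255375041], [0.6928336842752287, -0.027765542035012913]]
scene [[-0.18366121210027586, -0.535602578094597], [0.4959072418888013, -0.10844349998251346], [0.5184679154684204, -0.33991785549935116]]
side [[-0.10331315556805976, 0.38187126272731575], [-0.8785408217721908, 0.5628389370815512], [-0.7405204984201816, 0.4386275261978767]]
[[ 0.93  0.12 -0.36]
 [-0.11  0.99  0.04]
 [ 0.36  0.    0.93]]
```

Emit:
play_rows:
  deltas:
    - [0.03,0,-0.005,0,0,0]
    - [0.04,0,-0.005,0,0,0]
    - [0.04,0,-0.006,0,0,0]
    - [0.04,0,-0.006,0,0,0]
    - [0.04,0,-0.006,0,0,0]
    - [0.04,0,-0.006,0,0,0]
    - [0.04,0,-0.006,0,0,0]
    - [0.04,0,-0.006,0,0,0]

```text
time: 1.9
tool_pos: [508.4, -133.1, 241.5]
eef_rot: [0.499, -0.5, 0.501, -0.499]
contact_force: [-0.0, 0.1, -0.3]
gripper_width: 1.002
```

Emit:
play_rows:
  deltas:
    - [0.03,0,-0.006,0,-2,0]
    - [0.03,0.02,-0.006,0,-2,0]
    - [0.005,0.03,0,0,0,0]
    - [0,0.03,0,0,0,0]
    - [0,0,0,0,0,0]
    - [0,0,0,0,0,0]

```text
time: 2.5
tool_pos: [498.2, -196.0, 161.6]
eef_rot: [0.517, -0.483, 0.482, -0.517]
contact_force: [0.2, -0.3, 0.1]
gripper_width: 1.002
```

```bash
python3 - <<'E'
from h import *
import pickle
m=arm.camera_model("wrist");i=arm.get_image("wrist")[:,:,::-1]
s=arm.read_state();print(s["tool_pos"],s["contact_force"])
pickle.dump(m,open("w2.pkl","wb"));cv2.imwrite("pics/w2.png",i)
p=proj("wrist",[[497,-196,20]],m);print(p)
x,y=(p.mean(0)-[66,50]).astype(int);y=min(max(0,y),284);print(x,y)
cv2.imwrite("pics/w2c.png",crop(np.ascontiguousarray(i),x,y,132,100,6))
E
```

```text
[ 499.05187774 -195.85634203  162.46139912] [ 0.22461647 -0.1246688   0.08319776]
[[253.74548871 191.67372626]]
187 141
```

View pics/w2c.png

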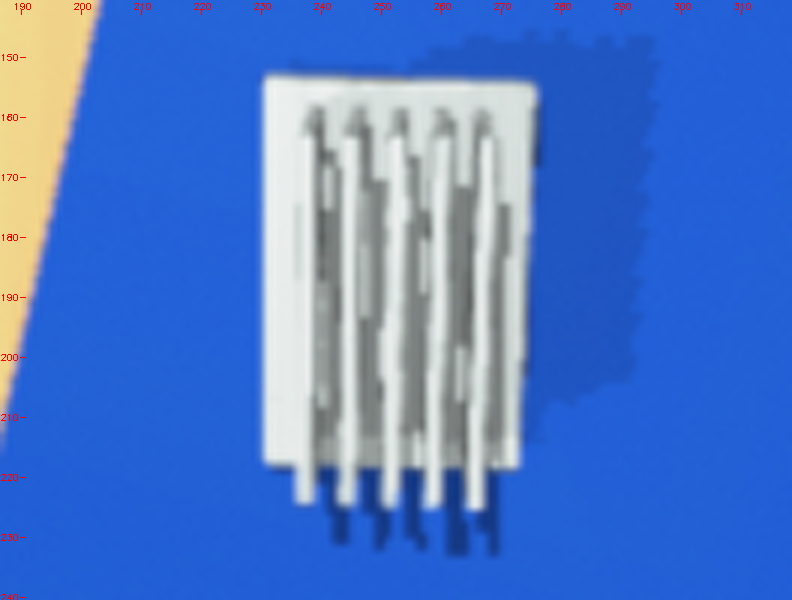

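```bash
python3 - <<'E'
from h import *
import pickle
from scipy.optimize import least_squares
from scipy.spatial.transform import Rotation as Ro
np.set_printoptions(precision=2,suppress=True)
m=pickle.load(open("w2.pkl","rb"))
o=np.array([(230.5,153),(276,154.2),(230.5,218),(273.2,218.5)])
o2=np.array([(238,163),(267.8,163),(236.8,224),(265.5,224.5)]) #fin tops outer fin centers
C=np.array([[-23,35,6],[23,35,6],[-23,-35,6],[23,-35,6],[-14.3,31,33],[14.3,31,33],[-14.3,-31,33],[14.3,-31,33]])
O=np.vstack([o,o2])
f=lambda p:(proj("wrist",C@Ro.from_euler("z",p[2]).as_matrix().T+[p[0],p[1],4],m)-O).ravel()
s=least_squares(f,[497,-196,.07],x_scale=[10,10,.1]);print(s.x,np.degrees(s.x[2]));print(f(s.x))
st=arm.read_state();R=Ro.from_quat(st["eef_rot"]).as_matrix();print(R,st["tool_pos"])
print("tool delta",R.T@(np.array([s.x[0],s.x[1],4+28])-st["tool_pos"]))
E
```

```text
[ 495.4  -194.03    0.04] 2.562835611933392
[-0.13  0.12 -0.09  0.02 -0.07 -0.3  -0.27  0.17 -0.59 -0.67  0.5   0.07
  0.22  0.26  0.41  0.42]
[[ 0.07  0.    1.  ]
 [-1.   -0.    0.07]
 [ 0.   -1.    0.  ]] [ 499.05 -195.86  162.46]
tool delta [ -2.14 130.46  -3.66]
```

Emit:
play_rows:
  deltas:
    - [-0.002,0.01,-0.0035,0,1.4,0]
    - [0,0.03,0,0,0,0]
    - [0,0.03,0,0,0,0]
    - [0,0.03,0,0,0,0]
    - [0,0.02,0,0,0,0]
    - [0,0.01,0,0,0,0]
    - [0,0,0,0,0,0]
    - [0,0,0,0,0,0]
  jaw: 80

```text
time: 3.35
tool_pos: [495.5, -193.6, 32.3]
eef_rot: [-0.511, 0.488, -0.489, 0.511]
contact_force: [0.4, -0.1, 0.0]
gripper_width: 0.687
```

Emit:
play_rows:
  deltas:
    - [0,0,0,0,0,0]
    - [0,0,0,0,0,0]

```text
time: 3.55
tool_pos: [495.5, -193.7, 32.4]
eef_rot: [-0.511, 0.488, -0.489, 0.512]
contact_force: [-0.4, 0.1, 1.1]
gripper_width: 0.688
```

Emit:
play_rows:
  deltas:
    - [0,0,0,0,0,0]
    - [0,0,0,0,0,0]
    - [0,0,0,0,0,0]
    - [0,0,0,0,0,0]
    - [0,0,0,0,0,0]
    - [0,0,0,0,0,0]
    - [0,0,0,0,0,0]
    - [0,0,0,0,0,0]
  jaw: 255
  grip_force: 40

```text
time: 4.35
tool_pos: [494.9, -193.4, 31.4]
eef_rot: [-0.511, 0.488, -0.489, 0.511]
contact_force: [-0.0, 0.9, 1.2]
gripper_width: 0.346
```

Emit:
play_rows:
  deltas:
    - [0,-0.005,0,0,0,0]
    - [0,-0.02,0,0,0,0]
    - [0,-0.04,0,0,0,0]
    - [0,-0.04,0,0,0,0]
    - [0,-0.04,0,0,0,0]
    - [0,0,0,0,0,0]
    - [0,0,0,0,0,0]

```text
time: 5.05
tool_pos: [495.0, -193.5, 177.2]
eef_rot: [-0.511, 0.488, -0.489, 0.512]
contact_force: [-0.8, 0.5, -1.1]
gripper_width: 0.349
```

```bash
python3 - <<'E'
from h import *
import pickle
from scipy.spatial.transform import Rotation as Ro
np.set_printoptions(precision=3,suppress=True)
m=arm.camera_model("wrist");i=arm.get_image("wrist")[:,:,::-1]
R=[arm.read_state() for _ in range(3)][-1];print(R["tool_pos"],R["contact_force"],R["moment"],R["eef_rot"],R["gripper_width"]*88)
pickle.dump((m,R),open("w3.pkl","wb"));cv2.imwrite("pics/w3.png",i)
p=proj("wrist",[R["tool_pos"]],m)[0];x,y=(p-[80,60]).astype(int);y=min(y,264);print(p,x,y)
cv2.imwrite("pics/w3c.png",crop(np.ascontiguousarray(i),x,y,160,120,5))
E
```

```text
[ 494.17  -193.157  175.922] [-0.268  0.162 -1.584] [-0.018 -0.017 -0.011] [ 0.511 -0.489  0.488 -0.511] 30.435861853819286
[253.339 263.1  ] 173 203
```

View pics/w3c.png

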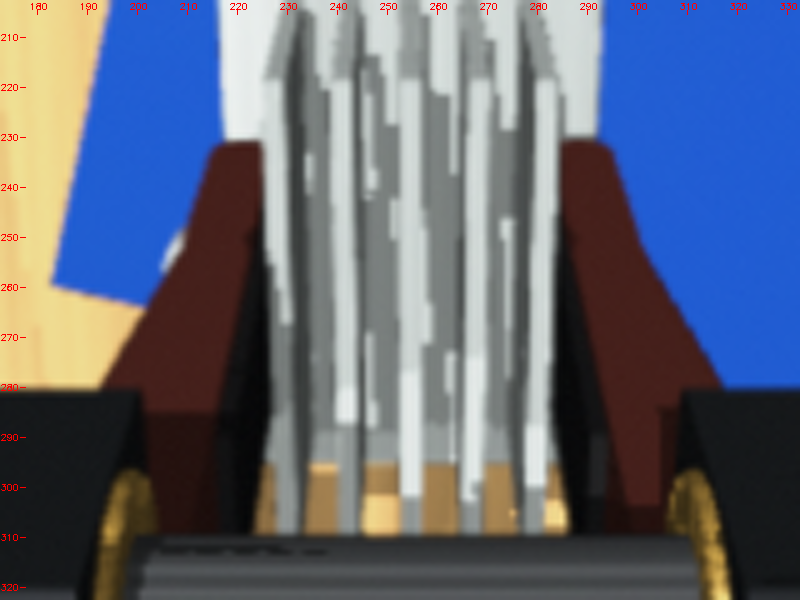

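```bash
cat > go.py <<'E'
from stand import *
P=s.x;F=frame(P)
def cur(n=6):
    S=[arm.read_state() for _ in range(n)];st=dict(S[-1])
    for k in("tool_pos","contact_force","moment"): st[k]=np.mean([q[k] for q in S],0)
    return st
def to(c,tilt=None,yaw=None):
    p=P.copy()
    if tilt: p[4]=tilt
    G=frame(p);Rt=G@np.array([[0,0,1],[-1,0,0],[0,-1,0.]])
    st=cur();R=Ro.from_quat(st["eef_rot"]).as_matrix()
    d=F@np.array(c)+P[:3]-st["tool_pos"]
    print("tool_pos",st["tool_pos"],"in face frame",F.T@(st["tool_pos"]-P[:3]))
    print("delta curr tool",R.T@d,"delta target tool",Rt.T@d,"rotvec deg",np.degrees(Ro.from_matrix(R.T@Rt).as_rotvec()))
    print("force face frame",F.T@st["contact_force"],"moment tool",R.T@st["moment"],"t",st["time"],"w",st["gripper_width"]*88)
E
python3 - <<'E'
from go import *
m,st=pickle.load(open("w3.pkl","rb"));R=Ro.from_quat(st["eef_rot"]).as_matrix()
for off in(-3,0,3):
    pts=[st["tool_pos"]+R@np.array([-31+off,-5,14.3]),st["tool_pos"]+R@np.array([-31+off,-5,-14.3])]
    print(off,proj("wrist",pts,m))
to((33,0,78))
E
```

```text
-3 [[281.49 208.97]
 [224.98 209.  ]]
0 [[281.32 214.51]
 [225.16 214.53]]
3 [[281.15 219.98]
 [225.34 220.  ]]
tool_pos [ 494.17 -193.16  175.92] in face frame [  54.79 -365.51   72.4 ]
delta curr tool [-364.29    2.69   37.23] delta target tool [-365.51   -5.6   -21.79] rotvec deg [21.01  9.23 -1.73]
force face frame [-0.83  0.13 -1.38] moment tool [ 0.02  0.01 -0.02] t 5.1 w 30.435861853819286
```

Emit:
play_rows:
  deltas:
    - [-0.02,-0.02,0.003,0,0,0]
    - [-0.03,-0.02,0.003,0,0,0]
    - [-0.036,0,0.003,0,0,0]
    - [-0.036,0,0.004,0,0,0]
    - [-0.036,0,0.004,0,0,0]
    - [-0.036,0,0.004,0,0,0]
    - [-0.036,0,0.004,0,0,0]
    - [-0.036,0,0.004,0,0,0]

```text
time: 5.9
tool_pos: [510.4, 74.8, 214.4]
eef_rot: [0.512, -0.489, 0.488, -0.51]
contact_force: [1.0, 0.3, -1.1]
gripper_width: 0.346
```

Emit:
play_rows:
  deltas:
    - [-0.035,0,0.004,0,0,0]
    - [-0.035,0,0.004,0,0,0]
    - [-0.03,0,0,0,0,0]
    - [0,0,0,5.25,2.3,-0.4]
    - [0,0,0,5.25,2.3,-0.4]
    - [0,0,0,5.25,2.3,-0.4]
    - [0,0,0,5.25,2.3,-0.4]
    - [0,0,0,0,0,0]

```text
time: 6.7
tool_pos: [511.7, 173.8, 213.5]
eef_rot: [0.378, -0.423, 0.615, -0.548]
contact_force: [-0.1, 0.6, -2.1]
gripper_width: 0.343
```

Emit:
play_rows:
  deltas:
    - [0,0,0,0,0,0]
    - [0,0,0,0,0,0]
    - [0,0,0,0,0,0]

```text
time: 7.0
tool_pos: [516.0, 173.5, 216.3]
eef_rot: [0.376, -0.424, 0.616, -0.548]
contact_force: [-0.9, 0.8, -0.8]
gripper_width: 0.348
```

```bash
python3 - <<'E'
from go import *
to((33,2,50))
E
```

```text
tool_pos [515.97 173.51 216.32] in face frame [ 49.37   1.19 117.76]
delta curr tool [ -0.7   67.77 -16.34] delta target tool [ -0.81  67.76 -16.37] rotvec deg [ 0.03 -0.03 -0.08]
force face frame [-1.24  0.68 -0.38] moment tool [-0.43 -0.02  0.04] t 7.0 w 30.65557911540832
```

Emit:
play_rows:
  deltas:
    - [-0.001,0.015,-0.008,0,0,0]
    - [0,0.025,-0.008,0,0,0]
    - [0,0.025,0,0,0,0]
    - [0,0.012,-0.002,0,0,0]
    - [0,0.003,-0.002,0,0,0]
    - [0,0,0,0,0,0]
    - [0,0,0,0,0,0]

```text
time: 7.7
tool_pos: [525.7, 174.2, 135.4]
eef_rot: [0.375, -0.423, 0.616, -0.549]
contact_force: [-0.2, 0.6, -0.9]
gripper_width: 0.348
```

```bash
python3 - <<'E'
from go import *
to((23,2,28))
a=arm.get_image("scene")[:,:,::-1].copy();b=arm.get_image("side")[:,:,::-1].copy();w=arm.get_image("wrist")[:,:,::-1].copy()
cv2.imwrite("pics/w4.png",w)
cv2.imwrite("pics/c4.png",np.vstack([np.hstack([crop(a,285,105,66,50,6),crop(b,212,128,66,50,6)]),crop(w,122,100,264,100,3)]))
E
```

```text
tool_pos [525.7  174.18 135.42] in face frame [29.31  2.99 38.79]
delta curr tool [ 1.03 10.78 -6.32] delta target tool [ 0.99 10.79 -6.31] rotvec deg [-0.08 -0.01 -0.16]
force face frame [-0.61  0.61 -0.75] moment tool [-0.44  0.03  0.06] t 7.7 w 30.632581315753566
```

View pics/c4.png

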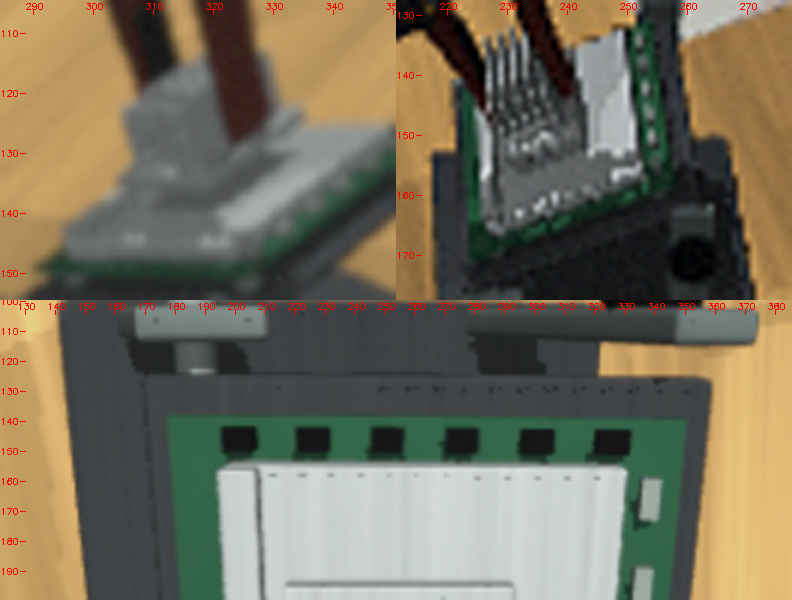

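```bash
python3 - <<'E'
from go import *
m=arm.camera_model("wrist");st=cur();R=Ro.from_quat(st["eef_rot"]).as_matrix()
print("plate far edge",proj("wrist",(np.array([[10,57,0],[70,57,0]])@F.T+P[:3]),m))
for o in(0,2,4):print(o,proj("wrist",[st["tool_pos"]+R@np.array([-35+o,22,z]) for z in(-23,23)],m))
E
```

```text
plate far edge [[224.37 156.18]
 [320.1  156.23]]
0 [[216.33 192.9 ]
 [294.33 192.93]]
2 [[216.46 196.14]
 [294.19 196.17]]
4 [[216.6  199.35]
 [294.05 199.38]]
```

Emit:
play_rows:
  deltas:
    - [0.001,0.003,0,0,0,0]
    - [0,0.003,0,0,0,0]
    - [0,0.001,0,0,0,0]
    - [0,0,0,0,0,0]
    - [0,0,0,0,0,0]

```text
time: 8.35
tool_pos: [527.6, 172.6, 127.9]
eef_rot: [0.376, -0.423, 0.616, -0.548]
contact_force: [-0.5, -0.5, -1.1]
gripper_width: 0.346
```

Emit:
play_rows:
  deltas:
    - [0,0.001,0,0,0,0]
    - [0,0,0,0,0,0]
    - [0,0,0,0,0,0]

```text
time: 8.65
tool_pos: [528.0, 172.5, 127.0]
eef_rot: [0.376, -0.424, 0.616, -0.548]
contact_force: [-0.9, -0.1, -1.1]
gripper_width: 0.343
```

```bash
python3 -c "
from go import *
to((23,2,28))"
```

```text
tool_pos [527.98 172.55 127.02] in face frame [28.59  1.64 30.07]
delta curr tool [-0.36  2.07 -5.59] delta target tool [-0.36  2.07 -5.59] rotvec deg [-0.02  0.   -0.11]
force face frame [-1.28 -0.16 -0.73] moment tool [-0.44  0.04 -0.02] t 8.65 w 30.223895729525843
```

Emit:
play_rows:
  deltas:
    - [0.001,0,-0.001,0,0,0]
    - [0,0,-0.001,0,0,0]
    - [0,0,-0.001,0,0,0]
    - [0,0,-0.001,0,0,0]
    - [0,0,0,0,0,0]
    - [0,0,0,0,0,0]

```text
time: 9.25
tool_pos: [524.2, 172.0, 125.6]
eef_rot: [0.376, -0.423, 0.616, -0.548]
contact_force: [0.6, -0.6, -1.0]
gripper_width: 0.344
```

Emit:
play_rows:
  deltas:
    - [0,0,-0.001,0,0,0]
    - [0,0,0,0,0,0]
    - [0,0,0,0,0,0]

```text
time: 9.55
tool_pos: [523.2, 172.1, 125.2]
eef_rot: [0.376, -0.423, 0.616, -0.548]
contact_force: [-1.0, -0.2, -1.3]
gripper_width: 0.345
```

```bash
python3 -c "
from go import *
to((23,1,28))"
```

```text
tool_pos [523.24 172.14 125.25] in face frame [23.61  0.67 30.09]
delta curr tool [-0.32  2.09 -0.61] delta target tool [-0.33  2.09 -0.61] rotvec deg [-0.02  0.   -0.12]
force face frame [-1.33 -0.3  -0.86] moment tool [-0.45  0.02 -0.  ] t 9.55 w 30.323520814021375
```

Emit:
play_rows:
  deltas:
    - [0,0,-0.001,0,0,0]
    - [0,0,0,0,0,0]
    - [0,0,0,0,0,0]

```text
time: 9.85
tool_pos: [522.6, 172.3, 125.1]
eef_rot: [0.376, -0.423, 0.616, -0.548]
contact_force: [1.6, 0.1, -0.7]
gripper_width: 0.348
```

```bash
python3 -c "
from go import *
to((23,1,28))"
```

```text
tool_pos [522.56 172.27 125.06] in face frame [22.9   0.73 30.16]
delta curr tool [-0.27  2.16  0.1 ] delta target tool [-0.27  2.16  0.1 ] rotvec deg [-0.05 -0.01 -0.13]
force face frame [ 1.26  0.25 -1.24] moment tool [-0.14  0.02 -0.03] t 9.85 w 30.619161217542953
```

Emit:
play_rows:
  deltas:
    - [0,0,-0.001,0,0,0]
    - [0,0,0,0,0,0]
    - [0,0,0,0,0,0]

```text
time: 10.15
tool_pos: [522.3, 172.2, 125.0]
eef_rot: [0.375, -0.423, 0.616, -0.548]
contact_force: [5.0, -0.3, -0.5]
gripper_width: 0.344
```

```bash
python3 -c "
from go import *
to((23,1,28))"
```

```text
tool_pos [522.33 172.22 125.04] in face frame [22.68  0.65 30.23]
delta curr tool [-0.34  2.23  0.31] delta target tool [-0.35  2.23  0.32] rotvec deg [-0.1  -0.04 -0.14]
force face frame [ 4.52  0.33 -2.23] moment tool [ 0.84  0.07 -0.21] t 10.15 w 30.2914046433829
```

Emit:
play_rows:
  deltas:
    - [0,0.001,0.0007,0,0,0]
    - [0,0.001,0,0,0,0]
    - [0,0,0,0,0,0]
    - [0,0,0,0,0,0]

```text
time: 10.55
tool_pos: [523.2, 172.4, 123.2]
eef_rot: [0.375, -0.423, 0.616, -0.549]
contact_force: [5.2, -0.2, 0.5]
gripper_width: 0.343
```

```bash
python3 -c "
from go import *
to((23,1,28))"
```

```text
tool_pos [523.2  172.39 123.16] in face frame [22.79  0.92 28.17]
delta curr tool [-0.08  0.17  0.21] delta target tool [-0.08  0.17  0.21] rotvec deg [-0.06 -0.01 -0.15]
force face frame [ 5.01  0.42 -1.33] moment tool [ 0.79  0.1  -0.02] t 10.55 w 30.223091490724926
```

Emit:
play_rows:
  deltas:
    - [0,0.001,0,0,0,0]
    - [0,0,0,0,0,0]
    - [0,0,0,0,0,0]

```text
time: 10.85
tool_pos: [523.5, 172.4, 122.4]
eef_rot: [0.375, -0.423, 0.616, -0.549]
contact_force: [3.4, -1.3, 4.8]
gripper_width: 0.34
```

```bash
python3 -c "
from go import *
to((23,1,28))"
```

```text
tool_pos [523.55 172.4  122.38] in face frame [22.83  0.97 27.31]
delta curr tool [-0.03 -0.69  0.17] delta target tool [-0.03 -0.69  0.17] rotvec deg [-0.07 -0.01 -0.15]
force face frame [ 4.98 -0.9   3.22] moment tool [ 0.85  0.06 -0.03] t 10.85 w 29.929462253287028
```

```bash
python3 - <<'E'
s=open("go.py").read()
s=s.replace("S=[arm.read_state() for _ in range(n)]","S=[(arm.get_image('side'),arm.read_state())[1] for _ in range(n)]")
s=s.replace('print("tool_pos"','f=F.T@st["contact_force"]+[1.2,0,.8];M=R.T@st["moment"]+[.44,0,0];print("Mx-.205Fx",M[0]-.205*f[0],"f0corr",f,"M",M);print("tool_pos"')
s=s.replace("to(c","to(c=(23,1,28)");open("go.py","w").write(s)
E
echo
```

Emit:
play_rows:
  deltas:
    - [0,0.0005,0.001,0,0,0]
    - [0,0.001,0,0,0,0]
    - [0,0,0,0,0,0]
    - [0,0,0,0,0,0]

```text
time: 11.25
tool_pos: [524.3, 172.3, 120.9]
eef_rot: [0.376, -0.424, 0.615, -0.548]
contact_force: [1.1, 0.8, 5.5]
gripper_width: 0.343
```

```bash
python3 -c "
from go import *
to()"
```

```text
Mx-.205Fx -0.09277927399854546 f0corr [3.79 0.7  5.82] M [0.68 0.15 0.06]
tool_pos [524.24 172.31 120.86] in face frame [22.94  0.96 25.64]
delta curr tool [-0.04 -2.36  0.06] delta target tool [-0.04 -2.36  0.06] rotvec deg [-0.    0.03 -0.14]
force face frame [2.59 0.7  5.02] moment tool [0.24 0.15 0.06] t 11.55 w 30.299977043564702
```

Emit:
play_rows:
  deltas:
    - [0,0,-0.0005,1,0,0]
    - [0,0,0,0,0,0]
    - [0,0,0,0,0,0]

```text
time: 11.85
tool_pos: [523.8, 172.2, 120.7]
eef_rot: [0.371, -0.418, 0.619, -0.552]
contact_force: [1.6, 1.2, 5.8]
gripper_width: 0.343
```

```bash
python3 -c "
from go import *
to()"
```

```text
Mx-.205Fx 0.09291380498392687 f0corr [3.54 0.62 5.22] M [ 0.82  0.12 -0.01]
tool_pos [523.82 172.23 120.67] in face frame [22.49  0.84 25.61]
delta curr tool [-0.17 -2.38  0.55] delta target tool [-0.16 -2.39  0.51] rotvec deg [-1.    0.02 -0.12]
force face frame [2.34 0.62 4.42] moment tool [ 0.38  0.12 -0.01] t 12.15 w 30.403130606633944
```

Emit:
play_rows:
  deltas:
    - [0,0,0.0005,-1,0,0]
    - [0,0,0.0005,-1,0,0]
    - [0,0,0,0,0,0]
    - [0,0,0,0,0,0]

```text
time: 12.55
tool_pos: [524.8, 172.1, 121.1]
eef_rot: [0.381, -0.429, 0.612, -0.545]
contact_force: [-0.6, -0.4, 6.0]
gripper_width: 0.344
```

```bash
python3 -c "
from go import *
to()"
```

```text
Mx-.205Fx 0.013574949041250561 f0corr [ 3.98 -0.01  6.73] M [ 0.83 -0.02 -0.08]
tool_pos [524.75 172.06 121.08] in face frame [23.51  0.77 25.66]
delta curr tool [-0.23 -2.33 -0.55] delta target tool [-0.23 -2.34 -0.51] rotvec deg [ 0.99  0.05 -0.12]
force face frame [ 2.78 -0.01  5.93] moment tool [ 0.39 -0.02 -0.08] t 12.85 w 30.289095948779305
```

Emit:
play_rows:
  deltas:
    - [0,0,-0.0005,1,0,0]
    - [0,0,-0.0005,1,0,0]
    - [0,0,-0.0005,1,0,0]
    - [0,0,0,0,0,0]
    - [0,0,0,0,0,0]

```text
time: 13.35
tool_pos: [523.4, 172.1, 120.5]
eef_rot: [0.366, -0.413, 0.623, -0.555]
contact_force: [1.1, 0.6, 5.5]
gripper_width: 0.348
```

```bash
sed -i 's/n=6/n=10/' go.py; python3 -c "
from go import *
to()"
```

```text
Mx-.205Fx -0.16735891066282294 f0corr [4.28 0.31 5.44] M [ 0.71  0.13 -0.01]
tool_pos [523.41 172.12 120.51] in face frame [22.07  0.67 25.6 ]
delta curr tool [-0.33 -2.37  1.02] delta target tool [-0.33 -2.4   0.93] rotvec deg [-2.01  0.01 -0.11]
force face frame [3.08 0.31 4.64] moment tool [ 0.27  0.13 -0.01] t 13.85 w 30.28516402798646
```

Emit:
play_rows:
  deltas:
    - [0,0,-0.0005,1,0,0]
    - [0,0,0,0,0,0]
    - [0,0,0,0,0,0]

```text
time: 14.15
tool_pos: [523.0, 172.1, 120.4]
eef_rot: [0.361, -0.407, 0.626, -0.558]
contact_force: [2.4, -0.1, 4.7]
gripper_width: 0.345
```

```bash
python3 -c "
from go import *
to()"
```

```text
Mx-.205Fx -0.1177408681876847 f0corr [4.22 0.24 5.82] M [ 0.75  0.15 -0.07]
tool_pos [523.   172.06 120.34] in face frame [21.64  0.57 25.59]
delta curr tool [-0.44 -2.33  1.49] delta target tool [-0.43 -2.41  1.36] rotvec deg [-3.01 -0.   -0.1 ]
force face frame [3.02 0.24 5.02] moment tool [ 0.31  0.15 -0.07] t 14.65 w 30.337355279385406
```

Emit:
play_rows:
  deltas:
    - [0,0,-0.0005,1,0,0]
    - [0,0,0,0,0,0]
    - [0,0,0,0,0,0]

```text
time: 14.95
tool_pos: [522.6, 172.0, 120.2]
eef_rot: [0.357, -0.402, 0.63, -0.561]
contact_force: [2.3, 0.1, 6.3]
gripper_width: 0.342
```

```bash
python3 -c "
from go import *
to()"
```

```text
Mx-.205Fx -0.16674681094697053 f0corr [4.62 0.08 6.43] M [ 0.78  0.11 -0.13]
tool_pos [522.62 172.01 120.2 ] in face frame [21.24  0.47 25.59]
delta curr tool [-0.53 -2.28  1.93] delta target tool [-0.53 -2.41  1.76] rotvec deg [-4.01 -0.01 -0.08]
force face frame [3.42 0.08 5.63] moment tool [ 0.34  0.11 -0.13] t 15.45 w 30.28252621665204
```

Emit:
play_rows:
  deltas:
    - [0,0,0.0005,-1,0,0]
    - [0,0,0.0005,-1,0,0]
    - [0,0,0.0004,-0.8,0,0]
    - [0,0,0,0,0,0]
    - [0,0,0,0,0,0]

```text
time: 15.95
tool_pos: [523.8, 171.8, 120.6]
eef_rot: [0.37, -0.417, 0.62, -0.552]
contact_force: [-0.7, 0.0, 5.2]
gripper_width: 0.344
```

```bash
python3 -c "
from go import *
to()"
```

```text
Mx-.205Fx 0.12051817542610188 f0corr [ 3.75 -0.45  5.29] M [ 0.89  0.   -0.17]
tool_pos [523.77 171.86 120.63] in face frame [22.47  0.46 25.58]
delta curr tool [-0.54 -2.41  0.59] delta target tool [-0.54 -2.42  0.53] rotvec deg [-1.23  0.02 -0.09]
force face frame [ 2.55 -0.45  4.49] moment tool [ 0.45  0.   -0.17] t 16.45 w 30.33407939938586
```

Emit:
play_rows:
  deltas:
    - [0,0,0,0,0.5,0]
    - [0,0,0,0,0,0]
    - [0,0,0,0,0,0]

```text
time: 16.75
tool_pos: [523.7, 172.0, 120.6]
eef_rot: [0.368, -0.419, 0.621, -0.551]
contact_force: [2.0, -1.2, 5.4]
gripper_width: 0.345
```

```bash
python3 -c "
from go import *
to()"
```

```text
Mx-.205Fx 0.09874117860394838 f0corr [ 3.79 -0.19  5.5 ] M [ 0.88 -0.12 -0.16]
tool_pos [523.7  171.95 120.59] in face frame [22.38  0.54 25.58]
delta curr tool [-0.47 -2.41  0.67] delta target tool [-0.46 -2.42  0.62] rotvec deg [-1.23 -0.44 -0.1 ]
force face frame [ 2.59 -0.19  4.7 ] moment tool [ 0.44 -0.12 -0.16] t 17.25 w 30.167298909161474
```

Emit:
play_rows:
  deltas:
    - [0,0,0,0,0.5,0]
    - [0,0,0,0,0,0]
    - [0,0,0,0,0,0]

```text
time: 17.55
tool_pos: [523.9, 171.8, 120.7]
eef_rot: [0.365, -0.421, 0.623, -0.549]
contact_force: [0.9, -0.3, 5.3]
gripper_width: 0.344
```

```bash
python3 -c "
from go import *
to()"
```

```text
Mx-.205Fx 0.0963824061789863 f0corr [ 4.41 -0.53  5.43] M [ 1.   -0.19 -0.24]
tool_pos [523.87 171.84 120.69] in face frame [22.59  0.45 25.6 ]
delta curr tool [-0.56 -2.39  0.46] delta target tool [-0.55 -2.4   0.41] rotvec deg [-1.25 -0.93 -0.1 ]
force face frame [ 3.21 -0.53  4.63] moment tool [ 0.56 -0.19 -0.24] t 18.05 w 30.425230869061945
```

Emit:
play_rows:
  deltas:
    - [0,0,0,0,-0.5,0]
    - [0,0,0,0,-0.4,0]
    - [0,0.0008,0,0,0,0]
    - [0,0.0008,0,0,0,0]
    - [0,0,0,0,0,0]
    - [0,0,0,0,0,0]

```text
time: 18.65
tool_pos: [524.2, 171.8, 119.2]
eef_rot: [0.37, -0.417, 0.62, -0.552]
contact_force: [0.4, -1.5, 6.1]
gripper_width: 0.344
```

```bash
python3 - <<'E'
from go import *
to()
a=arm.get_image("scene")[:,:,::-1].copy();b=arm.get_image("side")[:,:,::-1].copy();m=arm.camera_model("wrist");w=arm.get_image("wrist")[:,:,::-1].copy()
cv2.imwrite("pics/w5.png",w);pickle.dump(m,open("w5.pkl","wb"))
cv2.imwrite("pics/c5.png",np.vstack([np.hstack([crop(a,285,105,66,50,6),crop(b,212,128,66,50,6)]),crop(w,172,140,132,50,6)]))
E
```

```text
Mx-.205Fx 0.10558600005497187 f0corr [ 3.17 -0.49  7.51] M [ 0.76  0.16 -0.24]
tool_pos [524.24 171.8  119.21] in face frame [22.4   0.45 24.08]
delta curr tool [-0.55 -3.9   0.68] delta target tool [-0.55 -3.92  0.6 ] rotvec deg [-1.23 -0.1  -0.09]
force face frame [ 1.97 -0.49  6.71] moment tool [ 0.32  0.16 -0.24] t 19.15 w 30.068418159593087
```

View pics/c5.png

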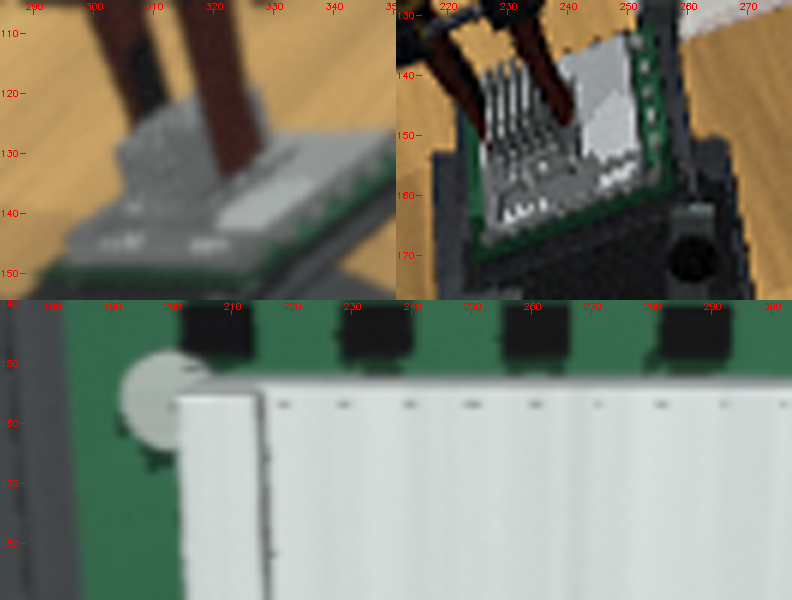

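Emit:
play_rows:
  deltas:
    - [0,0,0,0,0.2,-0.5]
    - [0,0,0,0,0,0]
    - [0,0,0,0,0,0]

```text
time: 19.6
tool_pos: [524.3, 172.0, 119.2]
eef_rot: [0.37, -0.417, 0.623, -0.549]
contact_force: [-0.5, -1.2, 7.2]
gripper_width: 0.345
```

```bash
python3 -c "
from go import *
to()"
```

```text
Mx-.205Fx 0.12266625874282155 f0corr [ 3.11 -0.72  7.55] M [0.76 0.02 0.01]
tool_pos [524.24 171.98 119.23] in face frame [22.39  0.64 24.11]
delta curr tool [-0.34 -3.88  0.69] delta target tool [-0.36 -3.89  0.61] rotvec deg [-1.23 -0.27  0.39]
force face frame [ 1.91 -0.72  6.75] moment tool [0.32 0.02 0.01] t 20.1 w 30.617619088785766
```

Emit:
play_rows:
  deltas:
    - [0,0,0,0,0,-0.5]
    - [0,0,0,0,0,0]
    - [0,0,0,0,0,0]

```text
time: 20.4
tool_pos: [524.3, 172.2, 119.3]
eef_rot: [0.372, -0.415, 0.626, -0.546]
contact_force: [-0.1, 0.1, 7.3]
gripper_width: 0.346
```

```bash
python3 -c "
from go import *
to()"
```

```text
Mx-.205Fx 0.06530472712660684 f0corr [ 3.23 -0.24  7.81] M [0.73 0.01 0.12]
tool_pos [524.25 172.19 119.27] in face frame [22.39  0.85 24.15]
delta curr tool [-0.09 -3.84  0.69] delta target tool [-0.15 -3.85  0.61] rotvec deg [-1.24 -0.27  0.87]
force face frame [ 2.03 -0.24  7.01] moment tool [0.29 0.01 0.12] t 20.9 w 30.18570699507673
```

Emit:
play_rows:
  deltas:
    - [0,0.0007,-0.0002,0,0,0.7]
    - [0,0,0,0,0,0]
    - [0,0,0,0,0,0]
    - [0,0,0,0,0,0]

```text
time: 21.3
tool_pos: [524.4, 171.9, 118.6]
eef_rot: [0.37, -0.417, 0.622, -0.55]
contact_force: [-1.1, -0.7, 8.2]
gripper_width: 0.347
```

```bash
python3 - <<'E'
from go import *
to()
m=arm.camera_model("wrist");w=arm.get_image("wrist")[:,:,::-1].copy();cv2.imwrite("pics/w6.png",w)
b=arm.get_image("side")[:,:,::-1].copy()
cv2.imwrite("pics/c6.png",np.hstack([crop(w,185,145,130,145,4),crop(b,212,128,60,145,4)]))
E
```

```text
Mx-.205Fx 0.12116854326349524 f0corr [ 3.62 -1.23  8.7 ] M [ 0.86 -0.03 -0.12]
tool_pos [524.48 171.88 118.65] in face frame [22.41  0.56 23.48]
delta curr tool [-0.43 -4.51  0.68] delta target tool [-0.44 -4.52  0.59] rotvec deg [-1.25 -0.27  0.19]
force face frame [ 2.42 -1.23  7.9 ] moment tool [ 0.42 -0.03 -0.12] t 21.8 w 30.637229297329164
```

View pics/c6.png

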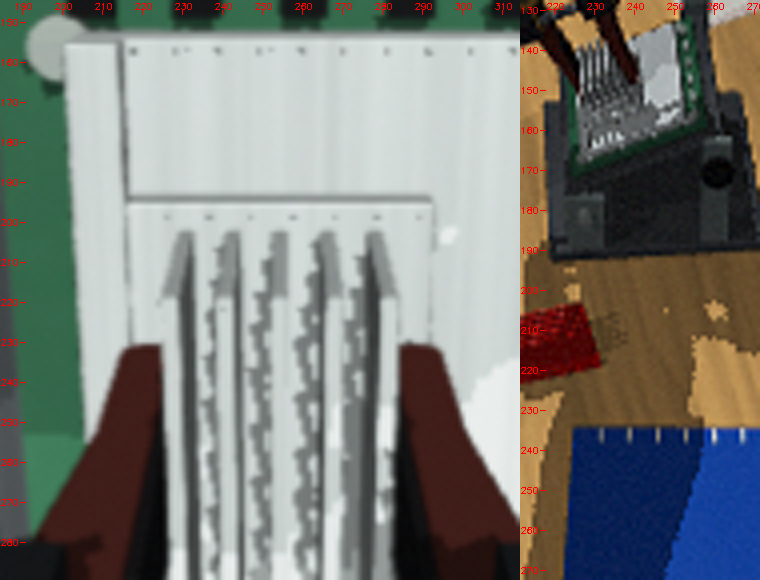

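```bash
python3 - <<'E'
from go import *
m=arm.camera_model("wrist");p=P.copy();p[4]=.391;G=frame(p);o0=P[:3]-G[:,2]*3.5
def hit(px,z):
    o,d=ray("wrist",px,m);o=G.T@(o-o0);d=G.T@d;return o+d*(z-o[2])/d[2]
for px,z in[((216.2,195.4),6),((292.2,195.2),6),((292.5,194),0),((216,154.5),0),((300,154.5),0),((217.3,154.8),6)]:print(px,hit(px,z))
E
```

```text
(216.2, 195.4) [ 0.15 34.56  6.  ]
(292.2, 195.2) [44.64 34.52  6.  ]
(292.5, 194) [45.57 33.39  0.  ]
(216, 154.5) [ 0.29 57.6   0.  ]
(300, 154.5) [49.1  57.41  0.  ]
(217.3, 154.8) [ 1.83 58.43  6.  ]
```

Every check agrees: the sink's edge is at the rail (0.2 mm), its far end is at +34.6 mm against an ideal 35, and the press is about 8.7 N. I'm handing in.

```bash
python3 -c "
from plant import arm
print(arm.finish_job())"
```

```text
the job is handed in; nothing more can be done
None
```

I picked up the silver heat sink by its outer fins (opening 30.4 mm, grip 40 N). I laid it fins up on the sloped plate with one long edge against the stop rail, pressed it, and handed the job in at about 22 s, still gripping and pressing.

**Final checks that agreed:**
- **Rail:** the wrist picture puts the base edge about 0.2 mm from the rail line. The push against the rail is about 3.6 N.
- **Centring:** the far end sits at +34.6 mm along the rail, where 35 mm would be exact. That is about 0.5 mm off centre.
- **Press:** the force normal to the plate is about 8.7 N, which means roughly 3 to 4 mm of the 8 mm travel. The force grew by about 1.4 N per mm, matching the spring.

**Less certain:**
- **Slope angle:** my image fit gave 0.37 rad. Rocking the sink while pressed gave the lowest force about 1.2° steeper, at 0.39 rad, and I used that. I would put it at ±0.4°.
- **Moment readings:** these were too noisy and affected by friction to confirm that the sink is flush across the slope. Along the rail they suggested flush within about half a degree.
- **Other objects:** I touched nothing else that I know of, but took no wide picture at the end to confirm it.

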